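Turn a blood-test cartridge over through the twist slot

ROBOT

A 6-joint arm with a two-finger parallel gripper is mounted at the origin on the work surface. World frame = base frame: x ahead of the robot, y to its left, z up, the work surface at z = 0. Lengths are in mm, angles in rad, forces in N, time in s.
With the tool pointing down it reaches from about 350 to 975 mm from the base axis. Payload 7.1 kg.
Tool frame: the origin (TCP) lies on the front face of the gripper's body, between the roots of the fingers; the fingertips stand 80 mm ahead of it and the grasp point (between the pads) lies 61 mm ahead of it (env.tips_ahead is the distance from the TCP to the fingertips, in mm); z points along the fingers, y is the line along which they close (so a half turn about z gives the same grasp; the last joint's range is limited). The gripper opens to 88 mm and grips with 3 to 60 N. Pads are 20 mm wide; open, the fingers measure 115 mm over their backs; the gripper's body (75 mm by 178 mm) begins 61 mm behind the grasp point.
Start: joints at [1.215, 0.423, 1.63, -0, 1.089, -0.019], TCP at [206.511, 589.88, 302.675] pointing down, gripper open.
Joint ranges: [-3, 3], [-0.9, 2.11], [0.09, 2.58], [-1.31, 4.45], [0.11, 2.69], [-2.54, 2.54]. Speed limits (rad/s): [2.39, 2.39, 3.01, 3.14, 3.14, 3.14].

INTERFACE

Orientations are given as a unit quaternion [x, y, z, w].
In Python, from station import env, set_gripper, viewer, workorder gives the robot as it stands. Calls block until the motion is done:
- env.reach(position, orientation): joint-space move of the TCP to a pose.
- env.move_l(position, rot=None, rate=150, f_stop=None): straight line of the TCP; rot=None keeps the orientation; rate is the mean speed in mm/s. With f_stop (N) it stops when the force on the tool has changed by that much, and returns True; else False.
- env.move_joints(angles): joint-space move.
- set_gripper(opening): finger opening in mm; the grip force is fixed at half the most; returns when the fingers have stopped.
- env.hold(seconds).
- env.ik(position, orientation): joint angles nearest the present ones, or None.
- env.read_state(): the state.
- viewer.camera(name): name is "scene" or "side" or "wrist"; returns the picture (400x640x3 uint8, blue, green, red); there is no depth.
- viewer.camera_params(name): a dict with "fx", "fy", "cx", "cy" (pixels), "pose" (4x4, takes a point from camera to world coordinates); the wrist camera has in their place "tool_from_camera" (4x4, takes a point from camera to tool coordinates, whose origin is the TCP and whose axes are the flange's). Camera axes: x right, y up, looking along -z (the intrinsics and any distortion apply to the point x, -y, -z); pixel columns grow to the right and rows downward; lengths in mm; the calibration is good to about 2 mm. A picture is of the moment at which its call begins: read the wrist's pose just before it. camera_params takes no time and is no camera call.
A pose or a line that the arm cannot do raises env.IKError and nothing moves.
- workorder.sign_off(): hands the job in; it is judged then, once.
The state is a dict: "time_s": time; "qpos": joint angles; "dq": joint speeds; "tau": joint torques, N m; "tool_pos": TCP position; "orientation": TCP orientation; "force": force on the tool from outside, world axes, zero at the start; "wrist_torque": the same for the moment, N m; "width": finger opening in mm; "grip_force": force on a finger pad.
Only numpy, scipy, OpenCV 4.12 (cv2) and the standard library are available. Lean on these libraries where they do the work, as an engineer would, in place of code of your own. Each camera call takes 0.05 s, during which the arm holds its last target. There are 200 camera calls.

TASK

Take the red-knobbed pin out of its block, use it to swing the sprung yellow gate of the turn-over station open, and push the pin fully down into its hole so that it holds the gate open. Then slide the red-banded cartridge over the steel deck, without lifting it off, into the mouth of the twisted wire slot, so that it drops through and ends lying flat in the reader's tray with its striped back up. Leave the green-banded cartridge and everything else where it stands.

Things in the scene. Friction and masses are not known exactly. Their poses are not given: they have to be found in the camera images.
- station: Turn-over station fixed to the table: steel deck on legs, twisted slot of steel rods sloping from the deck's front edge (lip) down to the tray of a white reader. Origin on the table under the lip's middle; x = level feed direction from deck over the lip to the tray, y = left, z = up. Its points share these axes.
- mouth (a point): Middle of the lip, on the deck surface, 235 mm above the table. The slot's mouth just past it is 30 mm wide, narrowing to 22 mm; the rest of the lip has a rim from 17 mm either side. A flat part pushed straight over the lip tips down by itself once its middle is 5 mm past it, slides through and is turned half over.
- deck_mid (a point): Middle of the deck surface, 100 mm behind the lip (station -x). The deck is dark smooth steel (slippery), level, 200 mm long (station x) and 220 mm wide, with a rim 7 mm high and 3 mm thick along both sides, the rear and the lip (but not at the mouth); nothing hangs over it.
- slot_mid (a point): Point inside the twisted slot, half-way through the twist, 60 mm past the lip and 97 mm below deck level.
- tray (a point): Middle of the floor of the reader's open tray, where the cartridge ends: 78 mm long (station x) by 46 mm wide inside, walls 18 mm high, floor about 18 mm above the table. The reader behind it is 100 mm high.
- gate (a joint): Angle of the yellow gate about its upright pivot (rad): 0 shut, grows counter-clockwise from above as it opens, stop at 1.45; about 1.2 when it leans on the pin in its hole. A spring shuts it: 0.06 N m at 0, 0.125 N m at 1.25 (2 N at the pin). Shut, its blade stands across the mouth 5 mm past the lip, to 19 mm above the deck.
- gate_pivot (a point): The gate's pivot axis at deck level, 10 mm past the lip and 40 mm to the left (station y) of the mouth; about 30 mm high. Left of it, past the lip, lies a level plate flush with the deck.
- gate_tail (a point): Point in the gate's tail, a bar 8 mm wide from the pivot over the plate, 6.5 to 14.5 mm above deck level, ending 82 mm from the pivot; this point is 70 mm from the pivot. Shut, the tail points 0.14 rad left of station x. Push its right (clockwise) side to open the gate; right of the shut tail it is free above deck level.
- pin_hole (a point): Mouth of the pin's hole, flush in the plate at deck level, 62 mm from the pivot axis, in the direction 1.26 rad left of station x. Blind, 18 mm deep, 10.5 mm wide, chamfered. A pin held with its tip just above the plate and moved counter-clockwise about the pivot on the 62 mm circle, from the right of the shut tail, pushes the tail ahead until it is over this hole.
- pin_mid (a point): Centre of the pin's red knob, 18 x 18 mm and 22 mm high, axes along its sides, z up. Below it a steel shank, 8 mm thick, 38 mm long, tip tapered: the tip is 49 mm below this point. 35 g. At the start it stands loose in the pin block, knob's underside 16 mm above the block; fully down in its hole this point is 31 mm above the hole's mouth.
- pin_block: Aluminium block fixed to the table, 40 x 56 mm, 32 mm high, with a hole 22 mm deep in which the pin stands at the start; origin at the middle of its underside.
- cart_mid (a point): Centre of the white test cartridge with the RED end band and window: 30 mm long (x), 20 mm wide (y), 5 mm thick, 12 g. z points up while the window side is up; the back has black code stripes. It lies loose on the left or right half of the deck, its length within 0.6 rad of station x; it enters the slot lengthwise, either end first.
- cart_green_mid (a point): Centre of the same kind of cartridge with the GREEN band and window; it lies on the other half of the deck and stays there.
- tube_stand_mid (a point): A capped sample tube standing in an aluminium block 24 x 24 mm near the rear of the deck, 79 mm high in all; this point is on its axis, 40 mm above the deck.
- stopper_mid (a point): A loose red tube stopper, 17 mm across and 18 mm high, standing on the deck near the lip, right of the mouth; this point is its centre.
- rack: White foam rack, 85 x 210 mm, with capped sample tubes, 85 mm high, on the table; origin at the middle of its underside.
- dish: Shallow steel dish, 90 x 170 mm, 28 mm high, on the table; origin at the middle of its underside.
- lancets: Small cardboard box with a blue stripe, 60 x 95 mm, 45 mm high; origin at the middle of its underside.
- sanitizer: Clear pump bottle with a blue label, 54 mm across, 135 mm high with its spout; origin at the middle of its underside.

How it is judged (in metres and radians):
On the way, in this order (a step that is already met when the one before it is completed fails the run):
1. the gate is held open by the pin, which stands fully down in its hole (value of joint gate above 1.1 rad and z of pin_mid in the frame of pin_hole below 0.037 m and horizontal distance between pin_mid and pin_hole below 0.016 m), for 0.2 s.
2. the red cartridge goes down through the twisted slot (distance between cart_mid and slot_mid below 0.035 m).
At the end, for the whole second after the job is handed in: Red cartridge at rest in the reader's tray, flat on its floor (centre under 10 mm above it), back up within 11 degrees; gate still pinned open (over 1.1 rad) by the pin fully down in its hole (knob centre under 37 mm above its mouth, within 16 mm of its axis) (all of step 1 and angle between cart_mid's own z axis and vertical above 2.95 rad and x of cart_mid in the frame of tray between -0.04 and 0.04 m and y of cart_mid in the frame of tray between -0.024 and 0.024 m and z of cart_mid in the frame of tray between -0.003 and 0.01 m and linear speed of cart below 0.02 m/s); the robot touches nothing.
It fails at once if the red cartridge is lifted off the deck (its centre more than 25 mm above deck level) (z of cart_mid in the frame of mouth above 0.025 m).
It fails at once if the green cartridge is shifted by more than 25 mm (distance of cart_green_mid from where it was at the start of the episode above 0.025 m).
It fails at once if the tube in its block on the deck is shifted or tipped by more than 25 mm (distance of tube_stand_mid from where it was at the start of the episode above 0.025 m).
It fails at once if the stopper on the deck is shifted by more than 25 mm (distance of stopper_mid from where it was at the start of the episode above 0.025 m).
It fails at once if the rack, dish, lancet box or bottle on the table is shifted by more than 30 mm (distance of any of rack, dish, lancets, sanitizer from where it was at the start of the episode above 0.03 m).
It also fails if it takes over 72 s, if anything falls off the work surface, if the arm or the gripper's body presses on something with over 40 N, if the wrist force passes 120 N, or if a joint passes its speed limit or range.

## Working session

There is one attempt and no reset: what is moved stays moved. The work goes in short steps, each a Python script; the robot and the scene stay as the last script left them, time stands still between calls to the robot, and variables do not carry over. Pictures are saved under pics/ and viewed, at most 10 in all, crops included, and the job is handed in when it is done.

```bash
ls; mkdir -p pics
python3 - <<'E'
from station import env,viewer
import cv2,json,numpy as np
for n in("scene","side","wrist"):
    cv2.imwrite(f"pics/{n}0.png",viewer.camera(n))
    p=viewer.camera_params(n); print(n,{k:np.round(v,4).tolist() if not isinstance(v,str) else v for k,v in p.items()})
print(env.read_state())
a=cv2.imread("pics/scene0.png")
E
```

```text
pics
scene {'fx': 386.0812, 'fy': 386.0812, 'cx': 311.2844, 'cy': 194.8233, 'pose': [[0.601, -0.503, 0.6211, 1314.2555], [0.7992, 0.3776, -0.4676, -707.1804], [0.0006, 0.7774, 0.629, 994.2432], [0.0, 0.0, 0.0, 1.0]]}
side {'fx': 463.604, 'fy': 463.604, 'cx': 317.3974, 'cy': 191.4175, 'pose': [[0.9713, 0.1719, -0.1646, 318.2565], [-0.238, 0.7074, -0.6656, -940.145], [0.002, 0.6856, 0.728, 1097.9624], [0.0, 0.0, 0.0, 1.0]]}
wrist {'fx': 328.3212, 'fy': 328.3212, 'cx': 316.6997, 'cy': 199.9224, 'tool_from_camera': [[-0.001, 0.9562, 0.2926, 81.1214], [1.0, 0.0008, 0.0009, 0.7736], [0.0006, 0.2926, -0.9562, -82.275], [0.0, 0.0, 0.0, 1.0]]}
{'time_s': 0.15, 'qpos': array([ 1.21500493e+00,  4.23675693e-01,  1.63048946e+00, -2.64314886e-05,
        1.08862606e+00, -1.89678370e-02]), 'dq': array([ 0.00055915, -0.00372866, -0.00236017, -0.00045772,  0.00068279,
        0.0016055 ]), 'tau': array([-3.39071039e-05, -5.44980919e+01, -2.73920059e+01,  6.44319761e-02,
        2.03409477e-02, -1.02823715e-04]), 'tool_pos': array([206.40155035, 589.57916792, 302.08355219]), 'orientation': array([ 1.67610734e-01,  9.85853074e-01, -5.90968761e-04, -1.00136086e-04]), 'force': array([-0.26632762,  0.46502774, -0.37059715]), 'wrist_torque': array([-0.02801132, -0.03080003,  0.00127007]), 'grip_force': 0.0, 'width': 87.56885901466624}
```

View pics/scene0.png

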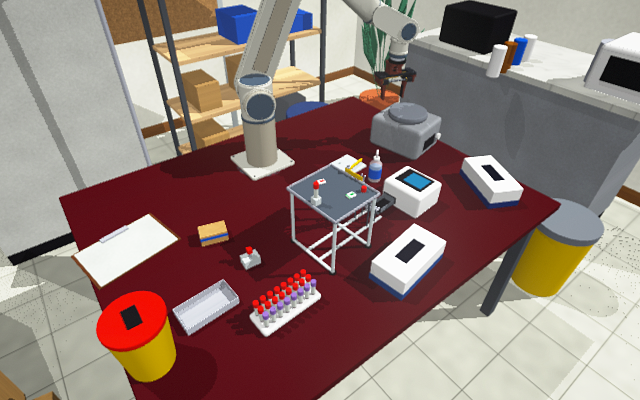

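View pics/side0.png

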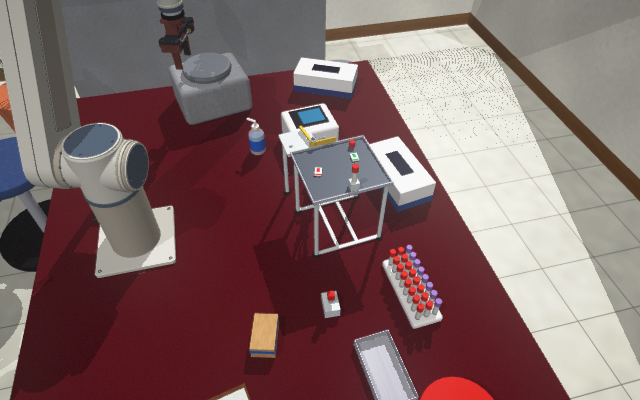

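Both overview pictures show the station, with the lip facing away from the side camera: deck corners at about (290,150), (365,137), (391,182) and (317,205) in the side view. The pin block is at (331,300) in side and (250,258) in scene.

```bash
cat > h.py <<'E'
import numpy as np,cv2
from scipy.spatial.transform import Rotation as R
from station import env,set_gripper,viewer,workorder
def down(yaw):  # tool z down, tool y axis at world angle yaw
    y=np.array([np.cos(yaw),np.sin(yaw),0]);z=np.array([0,0,-1.]);x=np.cross(y,z)
    return R.from_matrix(np.c_[x,y,z]).as_quat()
def campose(n,st=None):
    p=viewer.camera_params(n)
    if n!="wrist": return p,np.array(p["pose"])
    T=np.eye(4);T[:3,:3]=R.from_quat(st["orientation"]).as_matrix();T[:3,3]=st["tool_pos"]
    return p,T@np.array(p["tool_from_camera"])
def px(n,uv,z,st=None,P=None):
    p,P0=campose(n,st) if P is None else P
    d=P0[:3,:3]@np.array([(uv[0]-p["cx"])/p["fx"],-(uv[1]-p["cy"])/p["fy"],-1])
    return P0[:3,3]+d*(z-P0[2,3])/d[2]
def proj(n,X,st=None,P=None):
    p,P0=campose(n,st) if P is None else P
    c=P0[:3,:3].T@(np.asarray(X,float)-P0[:3,3])
    return np.array([p["cx"]+p["fx"]*c[0]/-c[2],p["cy"]+p["fy"]*c[1]/c[2]])
def snap(name):
    st=env.read_state();im=viewer.camera("wrist");cv2.imwrite(f"pics/{name}.png",im);np.savez(f"pics/{name}.npz",orientation=st["orientation"],tool_pos=st["tool_pos"]);return im,st
E
python3 - <<'E'
from h import *
for uv in[(290,150),(365,137),(391,182),(317,205)]: print("side",px("side",uv,240))
for uv in[(288,190),(336,222),(379,193),(332,165)]: print("scene",px("scene",uv,240))
print("block",px("side",(331,303),32),px("scene",(250,258),32)); print("knob",px("side",(331,295),59),px("scene",(249,250),59))
print(env.read_state()["qpos"])
E
```

```text
side [475.90681006  15.58641707 240.        ]
side [695.32841492  19.72233835 240.        ]
side [ 705.65359847 -168.2078377   240.        ]
side [ 500.28005808 -200.32799309  240.        ]
scene [ 506.01501899 -190.66851161  240.        ]
scene [ 710.53393762 -164.19775923  240.        ]
scene [689.25175581  28.19234784 240.        ]
scene [482.02129532   8.28820278 240.        ]
block [ 499.35820508 -357.18639449   32.        ] [ 507.34998566 -352.29891925   32.        ]
knob [ 500.63862248 -349.928935     59.        ] [ 497.78828771 -347.47922782   59.        ]
[ 1.21500493e+00  4.23675693e-01  1.63048946e+00 -2.64314886e-05
  1.08862606e+00 -1.89678370e-02]
```

Run:
```python
from h import *
lip=np.array([586,20]);a=np.radians(95.5);sx=np.array([np.cos(a),np.sin(a)])
print(env.ik([580,-20,470],down(a-np.pi/2)))
env.move_l([206,589,450])
env.reach([*(lip-40*sx),470],down(a-np.pi/2)); env.hold(.3); A,_=snap("wA")
env.reach([*(lip-190*sx),470],down(a-np.pi/2)); env.hold(.3); B,_=snap("wB")
env.reach([500-0,-400,330],down(a-np.pi/2)); env.hold(.3); C,_=snap("wC")
print(env.read_state()["time_s"],env.read_state()["qpos"])
```

```text
[-5.49755923e-02  2.09658995e-01  1.54214331e+00 -4.44089210e-16
  1.38979035e+00 -1.50968701e-01]
6.65 [-6.92171235e-01  4.17048775e-01  1.57052958e+00  4.35549066e-05
  1.15333408e+00 -7.89243296e-01]
```

View pics/wA.png

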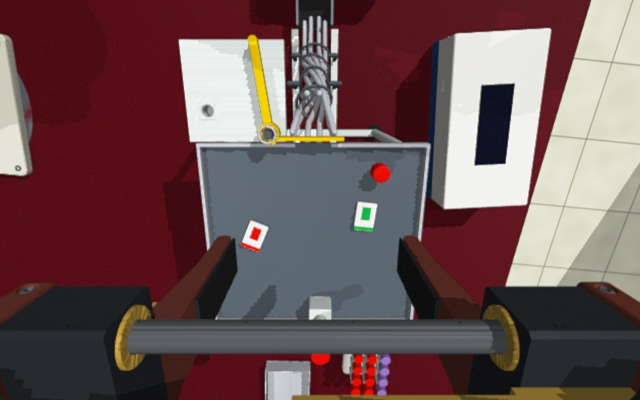

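View pics/wB.png

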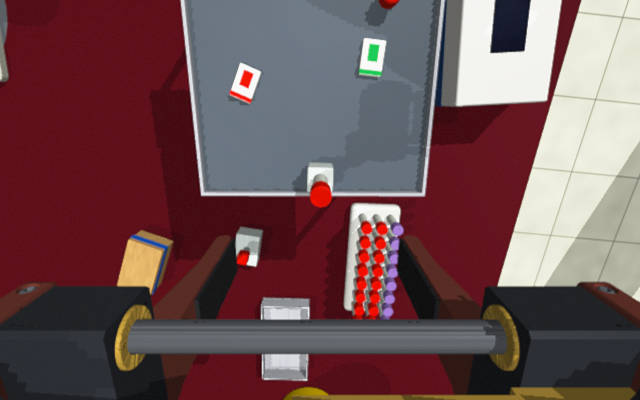

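View pics/wC.png

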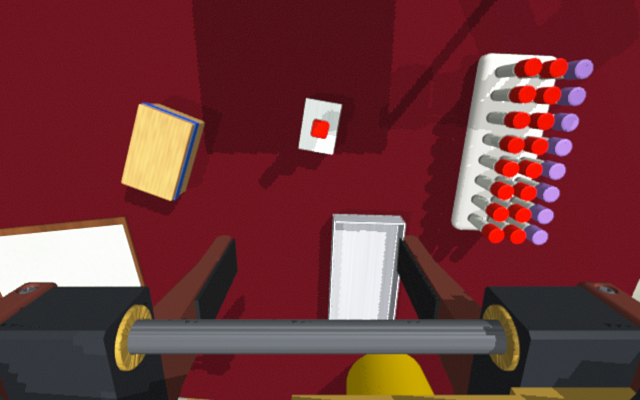

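A shows the lip rim corners at (197,145) and (429,144), the hole at (208,111), the pivot at (268,133), the tail end at (253,40), the red cartridge at (255,235), the green one at (366,216) and the stopper at (381,173). B shows the rear corners at (200,195) and (425,195) and the tube at (320,185). C shows the pin knob at (320,129), clear all round apart from the dish well below it.

```bash
cat > m.py <<'E'
from h import *
from scipy.optimize import least_squares
L=lambda n:(cv2.imread(f"pics/{n}.png"),dict(np.load(f"pics/{n}.npz")))
A,sA=L("wA");B,sB=L("wB");C,sC=L("wC")
PA,PB,PC=[campose("wrist",s) for s in(sA,sB,sC)]
obs=[(PA,(197,144.5),(0,110,242)),(PA,(429,144),(0,-110,242)),(PB,(201,195.5),(-200,110,242)),(PB,(425.5,195.5),(-200,-110,242)),(PA,(208,111),(28.96,99.03,235)),(PA,(268,133),(10,40,265))]
def S(p,X):
    c,s=np.cos(p[2]),np.sin(p[2]);return np.array([p[0]+c*X[0]-s*X[1],p[1]+s*X[0]+c*X[1],X[2]])
f=lambda p:np.concatenate([proj(0,S(p,X),P=P)-uv for P,uv,X in obs])
r=least_squares(f,[586,20,1.66],loss="soft_l1");print("station",r.x.round(3));print(f(r.x).reshape(-1,2).round(1))
def blob(im,P,z,roi,col):
    x0,y0,x1,y1=roi;h=im[y0:y1,x0:x1].astype(int);b,g,rr=h[...,0],h[...,1],h[...,2]
    m={"white":(b>170)&(g>170)&(rr>170),"red":(rr>150)&(g<60),"green":(g>120)&(rr<90),"cart":((b>150)&(g>150))|(rr>150)|((g>120)&(rr<90))}[col]
    n,lab,st,ce=cv2.connectedComponentsWithStats(m.astype(np.uint8)); k=1+np.argmax(st[1:,4]) 
    pts=np.argwhere(lab==k)[:,::-1]+[x0,y0]
    W=np.array([px(0,p,z,P=P)[:2] for p in pts]); return W,pts
def rect(W): c,s,a=cv2.minAreaRect(W.astype(np.float32)); return np.round(c,1),np.round(s,1),round(a,1)
p=r.x
inv=lambda w:np.round(np.array([[np.cos(p[2]),np.sin(p[2])],[-np.sin(p[2]),np.cos(p[2])]])@(np.array(w)-p[:2]),1)
if __name__=="__main__":
    for nm,im,P,roi in[("redA",A,PA,(232,212,276,260)),("redB",B,PB,(222,55,268,110)),("grnA",A,PA,(345,195,385,238)),("grnB",B,PB,(350,30,395,82))]:
        W,pts=blob(im,P,240,roi,"cart");c,s,a=rect(W);print(nm,c,"st",inv(c),s,a)
    W,_=blob(A,PA,253,(360,155,400,190),"red");print("stopper",inv(W.mean(0)))
    W,pts=blob(C,PC,70,(300,110,340,150),"red");print("knob70",rect(W),pts.min(0),pts.max(0))
    b=C[90:160,290:350]; 
    W,pts=blob(C,PC,32,(290,90,350,160),"white");print("block",rect(W))
    print("tube",inv(px(0,(321,193),314,P=PB)[:2]))
    cr=lambda im,x0,y0,x1,y1,k:cv2.resize(im[y0:y1,x0:x1],None,fx=k,fy=k,interpolation=cv2.INTER_NEAREST)
    a=cr(A,180,90,300,165,5);c=cr(C,292,90,352,160,5)
    out=np.zeros((730,600,3),np.uint8);out[:375,:600]=a;out[375:725,:300]=c;out[375:615,300:600]=cr(A,230,212,290,260,5)
    cv2.imwrite("pics/zoom.png",cv2.resize(out,None,fx=.8,fy=.8))
E
python3 m.py
```

```text
station [582.866  21.847   1.665]
[[-0.3 -1.2]
 [ 2.  -0.3]
 [ 0.7 -0.3]
 [-0.5  0.3]
 [-0.2  0.2]
 [-0.7  2.2]]
redA [530.5 -78.5] st [-95.   61.6] [31.1 20.3] 71.9
redB [530.4 -78.9] st [-95.4  61.7] [30.4 20.6] 72.2
grnA [641.1 -46.5] st [-73.5 -51.5] [31.  20.5] 89.9
grnB [641.3 -46.9] st [-73.9 -51.7] [30.1 20.4] 89.3
stopper [-26.  -62.6]
knob70 (array([ 498.6, -346.7]), array([16.6, 16.2]), 83.7) [311 120] [328 137]
block (array([ 498.5, -347.8]), array([56.6, 40.2]), 86.1)
tube [-177.    -6.5]
```

View pics/zoom.png

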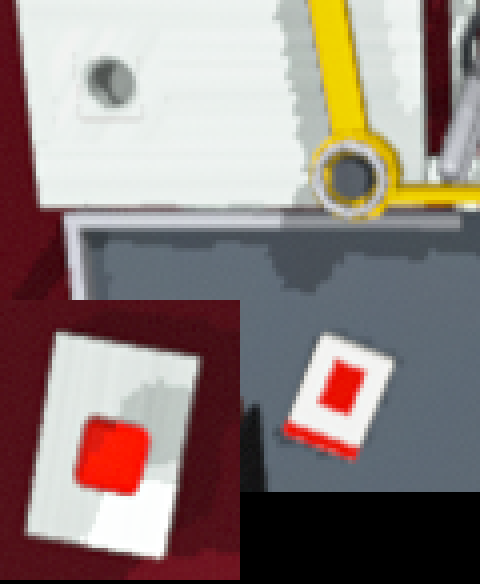

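Hole, pivot and rim corners agree to about 1 mm, and the blob sizes match the given parts: cartridge 31x20, block 56.6x40. The zoom confirms the hole at (207.8,110.7) and the pivot at (267.5,134.2). Next I grasp the pin.

```bash
cat >> h.py <<'E'
PS=np.array([582.87,21.85,1.665])
def S(x,y,z): # station -> world, z above deck
    c,s=np.cos(PS[2]),np.sin(PS[2]);return np.array([PS[0]+c*x-s*y,PS[1]+s*x+c*y,235+z])
def arc(t,r=62): return 10+r*np.cos(t),40+r*np.sin(t)
def show(*k):
    s=env.read_state();print(*[(q,np.round(s[q],2)) for q in("time_s","tool_pos","force","width","grip_force")])
E
python3 - <<'E'
from h import *
q=down(np.radians(-4.5));k=[498.6,-346.9]
# plan check
for t in(-.16,.5,1.26):
    x,y=arc(t);print(env.ik(S(x,y,118),down(t+PS[2]+np.pi/2-np.pi)))
set_gripper(50)
env.reach([*k,200],q);env.move_l([*k,126],q,rate=120);show()
set_gripper(0);show()
env.move_l([*k,200],rate=120);show()
E
```

```text
[ 1.41650110e-01  2.61705729e-01  1.74177873e+00 -4.44089210e-16
  1.13810819e+00  2.07446436e-01]
[ 1.32084004e-01  1.98887112e-01  1.82453302e+00 -4.44089210e-16
  1.11817252e+00 -4.62119670e-01]
[ 6.10692902e-02  1.50395525e-01  1.88486983e+00 -4.44089210e-16
  1.10632730e+00 -1.29313438e+00]
('time_s', np.float64(8.78)) ('tool_pos', array([ 499.05, -347.39,  126.69])) ('force', array([-0.01,  0.79,  0.2 ])) ('width', np.float64(49.72)) ('grip_force', np.float64(0.0))
('time_s', np.float64(9.38)) ('tool_pos', array([ 498.67, -346.96,  126.2 ])) ('force', array([0.17, 0.99, 2.53])) ('width', np.float64(17.85)) ('grip_force', np.float64(30.0))
('time_s', np.float64(10.15)) ('tool_pos', array([ 498.27, -346.65,  199.57])) ('force', array([-0.84,  0.03, -0.34])) ('width', np.float64(17.63)) ('grip_force', np.float64(30.0))
```

Run:
```python
from h import *
Q=lambda t:down(t+PS[2]-np.pi/2)
k=[498.6,-346.9];t0=-.18
env.move_l([*k,475],rate=300)
x,y=arc(t0);env.reach(S(x,y,240),Q(t0));show()
print("hit",env.move_l(S(x,y,119),rate=120,f_stop=8));show()
for t in np.linspace(t0,1.27,9)[1:]:
    env.move_l(S(*arc(t),119),Q(t),rate=60)
    show()
env.hold(.2);snap("w2")
```

```text
('time_s', np.float64(12.83)) ('tool_pos', array([547.63,  89.01, 474.86])) ('force', array([-0.59,  0.14, -0.26])) ('width', np.float64(18.0)) ('grip_force', np.float64(30.0))
hit False
('time_s', np.float64(13.99)) ('tool_pos', array([547.84,  89.84, 354.76])) ('force', array([-0.38,  0.21,  0.02])) ('width', np.float64(17.84)) ('grip_force', np.float64(30.0))
('time_s', np.float64(14.32)) ('tool_pos', array([536.51,  89.85, 354.8 ])) ('force', array([ 0.45, -0.2 ,  0.16])) ('width', np.float64(17.78)) ('grip_force', np.float64(30.0))
('time_s', np.float64(14.66)) ('tool_pos', array([525.83,  87.79, 354.51])) ('force', array([ 0.75,  1.42, -0.34])) ('width', np.float64(17.99)) ('grip_force', np.float64(30.0))
('time_s', np.float64(14.99)) ('tool_pos', array([515.25,  83.8 , 354.23])) ('force', array([ 1.62,  0.05, -0.81])) ('width', np.float64(17.7)) ('grip_force', np.float64(30.0))
('time_s', np.float64(15.32)) ('tool_pos', array([505.58,  77.96, 354.1 ])) ('force', array([ 0.83, -0.13, -1.18])) ('width', np.float64(17.79)) ('grip_force', np.float64(30.0))
('time_s', np.float64(15.66)) ('tool_pos', array([497.16,  70.54, 354.09])) ('force', array([-0.34,  1.04, -0.54])) ('width', np.float64(17.52)) ('grip_force', np.float64(30.0))
('time_s', np.float64(15.99)) ('tool_pos', array([490.18,  61.72, 354.02])) ('force', array([ 1.92,  2.57, -1.27])) ('width', np.float64(17.83)) ('grip_force', np.float64(30.0))
('time_s', np.float64(16.32)) ('tool_pos', array([484.94,  51.75, 354.01])) ('force', array([-0.11,  1.81, -1.05])) ('width', np.float64(18.19)) ('grip_force', np.float64(30.0))
('time_s', np.float64(16.66)) ('tool_pos', array([481.58,  41.05, 353.98])) ('force', array([ 0.4 ,  1.84, -0.19])) ('width', np.float64(18.05)) ('grip_force', np.float64(30.0))
```

View pics/w2.png

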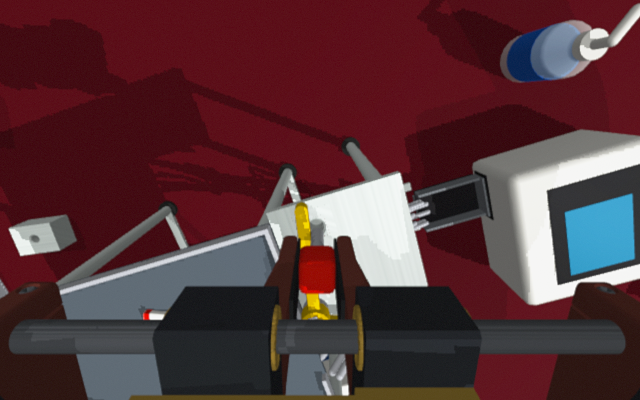

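The gate is open: the yellow tail at (302,210) leans against the pin under the red knob (317,268). Now I insert the pin.

Run:
```python
from h import *
t=1.26
env.move_l(S(*arc(t),119),down(t+PS[2]-np.pi/2),rate=40)
hit=env.move_l(S(*arc(t),96.5),rate=30,f_stop=12);print(hit);show()
z=env.read_state()["tool_pos"][2]
off=[(0,0)]+[(r*np.cos(a),r*np.sin(a)) for r in(1.5,3) for a in np.arange(0,6.28,1.05 if r<2 else .7)]
c=np.array(arc(t))
for o in off[1:]:
    if z<337: break
    env.move_l(S(*(c+o),max(z-235-.5,96)),rate=20,f_stop=15)
    hit=env.move_l(S(*(c+o),96.5),rate=30,f_stop=12);z=env.read_state()["tool_pos"][2];print(np.round(o,1),hit);show()
```

```text
True
('time_s', np.float64(17.83)) ('tool_pos', array([481.16,  41.28, 332.87])) ('force', array([-1.26,  0.16,  5.87])) ('width', np.float64(17.84)) ('grip_force', np.float64(30.0))
```

It is seated: the TCP is at 332.9, against 333 expected. Now I release, retreat and look.

Run:
```python
from h import *
set_gripper(40);env.hold(.3);show()
env.move_l(S(*arc(1.26),200),rate=150)
env.reach(S(-40,0,235),down(PS[2]-np.pi/2));env.hold(.3);im,st=snap("w3");show()
h=cv2.cvtColor(im,cv2.COLOR_BGR2HSV)
P=campose("wrist",st)
print("expected knob top",proj(0,S(*arc(1.26),42),P=P),"if not down",proj(0,S(*arc(1.26),60),P=P))
cv2.imwrite("pics/w3c.png",cv2.resize(im[20:270,170:450],None,fx=2.4,fy=2.4))
from m import blob,rect
W,_=blob(im,P,240,(232,212,276,260),"cart");print(rect(W))
W,pts=blob(im,P,277,(170,60,250,140),"red");print("knob",rect(W),pts.mean(0))
```

```text
('time_s', np.float64(18.69)) ('tool_pos', array([480.62,  41.45, 332.52])) ('force', array([-0.03, -0.07, -0.53])) ('width', np.float64(40.01)) ('grip_force', np.float64(0.0))
('time_s', np.float64(20.94)) ('tool_pos', array([586.47, -17.79, 470.1 ])) ('force', array([1.04, 0.17, 0.6 ])) ('width', np.float64(39.84)) ('grip_force', np.float64(0.0))
expected knob top [195.54170666 115.742199  ] if not down [187.18842127 116.87994383]
station [582.864  21.846   1.665]
[[-0.3 -1.2]
 [ 2.  -0.3]
 [ 0.7 -0.3]
 [-0.5  0.3]
 [-0.2  0.2]
 [-0.7  2.2]]
(array([530.4, -78.5]), array([31.2, 20.1]), 71.8)
knob (array([485. ,  51.2]), array([16.2, 17.6]), 76.9) [199.79861111 103.57407407]
```

View pics/w3c.png

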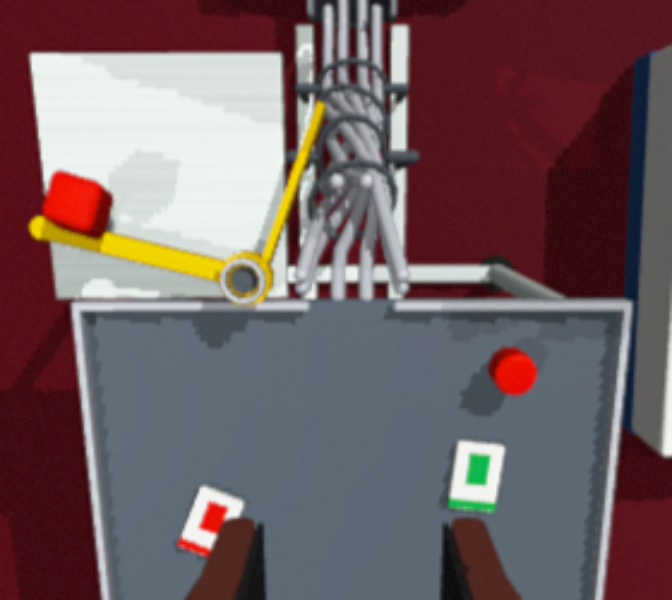

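The pin is down, leaning a little with the clearance, as expected. The gate tail at (38,228)–(244,280) gives about 1.18 rad, and the mouth is free between rim ends (310,303) and (395,303). Next comes the cartridge.

Run:
```python
from h import *
s=dict(np.load("pics/w3.npz"));P=campose("wrist",s)
for u in(310,395):
    w=px(0,(170+u/2.4,20+303/2.4),242,P=P);c,n=np.cos(PS[2]),np.sin(PS[2]);d=w[:2]-PS[:2];print("gap",c*d[0]+n*d[1],-n*d[0]+c*d[1])
q=down(np.radians(71.9-90));c=[530.4,-78.6]
set_gripper(38)
env.reach([*c,390],q);env.move_l([*c,325],q,rate=120)
print(env.move_l([*c,311],rate=25,f_stop=3));show()
z=env.read_state()["tool_pos"][2]
env.move_l([*c,z+1.2],rate=20);env.hold(.2);show();set_gripper(0);env.hold(.2);show()
print(z)
```

```text
gap -0.5574878104205634 17.010047335161527
gap -0.5684829223057476 -16.33709405924164
True
('time_s', np.float64(22.88)) ('tool_pos', array([530.62, -78.65, 315.36])) ('force', array([-0.55,  0.23,  5.5 ])) ('width', np.float64(38.2)) ('grip_force', np.float64(3.05))
('time_s', np.float64(23.32)) ('tool_pos', array([530.29, -78.59, 316.35])) ('force', array([-0.64,  0.03, -0.39])) ('width', np.float64(38.13)) ('grip_force', np.float64(0.0))
('time_s', np.float64(23.97)) ('tool_pos', array([530.42, -78.61, 316.59])) ('force', array([-0.19, -0.57, -0.28])) ('width', np.float64(19.57)) ('grip_force', np.float64(30.0))
315.35709670960284
```

Run:
```python
from h import *
from m import blob,rect
q=down(PS[2]-np.pi/2)
env.move_l(S(-30,.3,81.4),q,rate=50);show()
set_gripper(34);env.hold(.2)
env.move_l(S(-30,.3,130),rate=120);set_gripper(0)
env.move_l(S(-85,.3,150),rate=150);env.hold(.3)
im,st=snap("w4");show();P=campose("wrist",st)
u=proj(0,S(-30,.3,5),P=P);print(u)
roi=[int(max(0,v)) for v in(u[0]-60,u[1]-60,u[0]+60,u[1]+60)]
W,_=blob(im,P,240,roi,"cart");r=rect(W);d=np.array(r[0])-PS[:2];c,n=np.cos(PS[2]),np.sin(PS[2])
print(r,"st",c*d[0]+n*d[1],-n*d[0]+c*d[1],"yaw want",np.degrees(PS[2]))
cv2.imwrite("pics/w4c.png",im[:300])
```

```text
station [582.609  21.651   1.665]
[[-0.3 -1.2]
 [ 2.  -0.3]
 [ 0.7 -0.3]
 [-0.5  0.3]
 [-0.2  0.2]
 [-0.7  2.2]]
('time_s', np.float64(25.91)) ('tool_pos', array([585.4 ,  -8.11, 316.5 ])) ('force', array([ 0.12, -0.41,  2.48])) ('width', np.float64(19.37)) ('grip_force', np.float64(30.0))
('time_s', np.float64(28.68)) ('tool_pos', array([590.49, -62.27, 384.82])) ('force', array([-0.5 , -0.27, -0.56])) ('width', np.float64(0.54)) ('grip_force', np.float64(0.0))
[317.31276884 140.77002432]
(array([585.4,  -8.1]), array([19.7, 29.4]), 4.7) st -30.055188065197726 0.2984465875097304 yaw want 95.39747288928207
```

View pics/w4c.png

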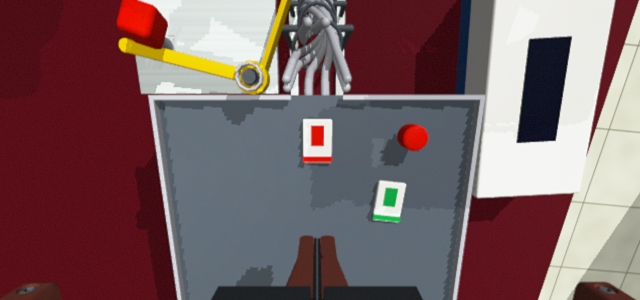

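The cartridge lies straight at (317,141), station (-30, 0.3), in line with the mouth. Now I push it over the lip.

Run:
```python
from h import *
env.move_l(S(-66,.3,95),rate=150)
env.move_l(S(-66,.3,82),rate=60);show()
env.move_l(S(-50,.3,82),rate=40)
print(env.move_l(S(-15,.3,82),rate=40,f_stop=12));show()
env.hold(.5)
env.move_l(S(-60,.3,90),rate=150);env.move_l(S(-60,.3,200),rate=200)
env.reach(S(30,0,235),down(PS[2]-np.pi/2));env.hold(.3);im,st=snap("w5");show()
cv2.imwrite("pics/w5c.png",im[:300])
```

```text
('time_s', np.float64(29.59)) ('tool_pos', array([588.69, -44.04, 316.81])) ('force', array([ 0.74, -1.08, -0.05])) ('width', np.float64(0.44)) ('grip_force', np.float64(0.0))
False
('time_s', np.float64(31.17)) ('tool_pos', array([583.99,   6.77, 316.99])) ('force', array([ 0.61, -0.29,  0.27])) ('width', np.float64(0.45)) ('grip_force', np.float64(0.0))
('time_s', np.float64(33.65)) ('tool_pos', array([580.08,  50.91, 469.44])) ('force', array([ 0.18, -0.84,  0.45])) ('width', np.float64(0.12)) ('grip_force', np.float64(0.0))
```

View pics/w5c.png

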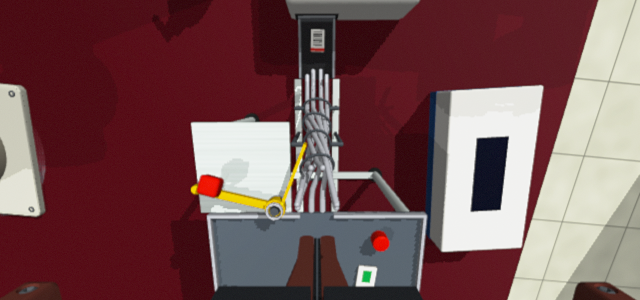

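The cartridge lies in the tray at (317,40), stripes up. The gate is still pinned and the green cartridge and the stopper are in place. I check that it lies flat, then sign off.

Run:
```python
from h import *
s=dict(np.load("pics/w5.npz"));P=campose("wrist",s);im=cv2.imread("pics/w5.png")
r=im[22:60,304:331].astype(int);m=(r[...,2]>110)
pts=np.argwhere(m)[:,::-1]+[304,22]
W=np.array([px(0,p,23,P=P)[:2] for p in pts],np.float32);print(cv2.minAreaRect(W))
f=cv2.minAreaRect(W)[1]
if 27<max(f)<33 and 17<min(f)<23: print(workorder.sign_off())
```

```text
((564.3801879882812, 214.3984832763672), (17.729774475097656, 29.329042434692383), 5.249479293823242)
the job is handed in; nothing more can be done
None
```

The job is handed in at about 34 s. The last picture showed the gate still pinned open, the red cartridge in the tray with its stripes up and its outline sized as if lying flat, and the green cartridge and stopper where they stood.

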